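Set out drill-press attachments in reverse order

TASK

Move the four drill-press attachments from the holders on the wooden rack into the empty pockets of the aluminium tray, one to a pocket and in reverse order: the leftmost in the rack, seen from the robot, goes to the rightmost pocket of the tray, the second from the left to the second from the right, and so on. Set each one down without dropping it, standing upright on the pocket's floor with its shank up, roughly in the middle of the pocket; leave the chuck key and the tin of screws where they are.

Things in the scene. Friction and masses are not known exactly. Their poses are not given: they have to be found in the camera images.
- rack: Wooden board of the bench rack, 90 (x) by 276 (y) by 10 mm high, carrying four black holders in a row; origin at the centre of its underside. Holder centres lie on its centre line at y = +102, +34, -34 and -102 mm. Fixed; x across the row, y along it (+y: the left end as the robot sees it), z up. May stand left or right of the tray, turned up to 0.28 rad from square
- tray: Aluminium tray 72 (x) by 276 (y) mm, with four open square pockets in a row, 64 by 64 mm inside; floor 3 mm thick, walls and dividers 4 mm thick, tops 14 mm above the table; origin at the centre of its underside. Pocket centres on its centre line at y = +102, +34, -34 and -102 mm. Fixed; x across the row, y along it (+y: the left end as the robot sees it), z up, turned up to 0.28 rad from square
- hole_saw_center (a point): Attachment, hole saw: plain steel cup, teeth down, outside diameter 46 mm. Loose, upright in its holder, 10 mm steel shank up. 74 mm tall: body to 46 mm, 18 mm collar to 52 mm, then shank. This point: on its axis half-way up, 37 mm above its foot; z axis up; yaw means nothing (round). 0.07 to 0.21 kg. Grip across the body or by the shank
- sanding_drum_center (a point): Attachment, sanding drum: reddish-brown abrasive sleeve, the slimmest of the four, diameter 36 mm. Loose, upright in its holder, 10 mm steel shank up. 74 mm tall: body to 46 mm, 18 mm collar to 52 mm, then shank. This point: on its axis half-way up, 37 mm above its foot; z axis up; yaw means nothing (round). 0.07 to 0.21 kg. Grip across the body or by the shank
- wire_brush_center (a point): Attachment, cup wire brush: steel cap of diameter 36 above a brass-wire skirt of diameter 44 mm, 18 mm high. Loose, upright in its holder, 10 mm steel shank up. 74 mm tall: body to 46 mm, 18 mm collar to 52 mm, then shank. This point: on its axis half-way up, 37 mm above its foot; z axis up; yaw means nothing (round). 0.07 to 0.21 kg. Grip across the body or by the shank
- flap_wheel_center (a point): Attachment, flap wheel: many tan abrasive flaps about a paper core, diameter 40 mm, 40 mm high. Loose, upright in its holder, 10 mm steel shank up. 74 mm tall: body to 46 mm, 18 mm collar to 52 mm, then shank. This point: on its axis half-way up, 37 mm above its foot; z axis up; yaw means nothing (round). 0.07 to 0.21 kg. Grip across the body or by the shank
- holder_hole_saw: Black square open holder on the rack in which the hole saw stands at the start, 58 by 58 mm outside, 12 mm high, walls and floor 3 mm (the attachment's foot starts 13 mm above the table). It marks where in the row that attachment started. Fixed; origin at the centre of its underside, on the board
- holder_sanding_drum: Black square open holder on the rack in which the sanding drum stands at the start, 48 by 48 mm outside, 12 mm high, walls and floor 3 mm (the attachment's foot starts 13 mm above the table). It marks where in the row that attachment started. Fixed; origin at the centre of its underside, on the board
- holder_wire_brush: Black square open holder on the rack in which the wire brush stands at the start, 56 by 56 mm outside, 12 mm high, walls and floor 3 mm (the attachment's foot starts 13 mm above the table). It marks where in the row that attachment started. Fixed; origin at the centre of its underside, on the board
- holder_flap_wheel: Black square open holder on the rack in which the flap wheel stands at the start, 52 by 52 mm outside, 12 mm high, walls and floor 3 mm (the attachment's foot starts 13 mm above the table). It marks where in the row that attachment started. Fixed; origin at the centre of its underside, on the board
- chuck_key: Bystander: dark steel chuck key, about 75 mm long with a 64 mm crossbar, 16 mm high, lies loose on the bench between the racks and the robot; origin at its centre, at bench height
- screw_tin: Bystander: flat round aluminium tin, 60 mm across and 28 mm high, stands loose on the bench between the racks and the robot; origin at the centre of its underside
Things that resemble listed ones, but are neither listed nor needed, are in the scene too. Leave any blue or pink look-alike of the part that bears sanding_drum_center alone.

How it is judged (in metres and radians):
At the end, for the whole second after the job is handed in: Each attachment stands in the tray pocket that mirrors its place in the rack, within 16 mm of the pocket's centre each way, foot on the floor (6 mm), upright within 0.12 rad, at rest and released; chuck key and tin moved less than 20 mm (((y of holder_hole_saw in the frame of rack between 0.082 and 0.122 m and y of hole_saw_center in the frame of tray between -0.118 and -0.086 m) or (y of holder_hole_saw in the frame of rack between 0.014 and 0.054 m and y of hole_saw_center in the frame of tray between -0.05 and -0.018 m) or (y of holder_hole_saw in the frame of rack between -0.054 and -0.014 m and y of hole_saw_center in the frame of tray between 0.018 and 0.05 m) or (y of holder_hole_saw in the frame of rack between -0.122 and -0.082 m and y of hole_saw_center in the frame of tray between 0.086 and 0.118 m)) and x of hole_saw_center in the frame of tray between -0.016 and 0.016 m and z of hole_saw_center in the frame of tray between 0.034 and 0.046 m and angle between each of hole_saw_center, sanding_drum_center, wire_brush_center, flap_wheel_center's own z axis and vertical below 0.12 rad and linear speed of each of hole_saw, sanding_drum, wire_brush, flap_wheel below 0.02 m/s and ((y of holder_sanding_drum in the frame of rack between 0.082 and 0.122 m and y of sanding_drum_center in the frame of tray between -0.118 and -0.086 m) or (y of holder_sanding_drum in the frame of rack between 0.014 and 0.054 m and y of sanding_drum_center in the frame of tray between -0.05 and -0.018 m) or (y of holder_sanding_drum in the frame of rack between -0.054 and -0.014 m and y of sanding_drum_center in the frame of tray between 0.018 and 0.05 m) or (y of holder_sanding_drum in the frame of rack between -0.122 and -0.082 m and y of sanding_drum_center in the frame of tray between 0.086 and 0.118 m)) and x of sanding_drum_center in the frame of tray between -0.016 and 0.016 m and z of sanding_drum_center in the frame of tray between 0.034 and 0.046 m and ((y of holder_wire_brush in the frame of rack between 0.082 and 0.122 m and y of wire_brush_center in the frame of tray between -0.118 and -0.086 m) or (y of holder_wire_brush in the frame of rack between 0.014 and 0.054 m and y of wire_brush_center in the frame of tray between -0.05 and -0.018 m) or (y of holder_wire_brush in the frame of rack between -0.054 and -0.014 m and y of wire_brush_center in the frame of tray between 0.018 and 0.05 m) or (y of holder_wire_brush in the frame of rack between -0.122 and -0.082 m and y of wire_brush_center in the frame of tray between 0.086 and 0.118 m)) and x of wire_brush_center in the frame of tray between -0.016 and 0.016 m and z of wire_brush_center in the frame of tray between 0.034 and 0.046 m and ((y of holder_flap_wheel in the frame of rack between 0.082 and 0.122 m and y of flap_wheel_center in the frame of tray between -0.118 and -0.086 m) or (y of holder_flap_wheel in the frame of rack between 0.014 and 0.054 m and y of flap_wheel_center in the frame of tray between -0.05 and -0.018 m) or (y of holder_flap_wheel in the frame of rack between -0.054 and -0.014 m and y of flap_wheel_center in the frame of tray between 0.018 and 0.05 m) or (y of holder_flap_wheel in the frame of rack between -0.122 and -0.082 m and y of flap_wheel_center in the frame of tray between 0.086 and 0.118 m)) and x of flap_wheel_center in the frame of tray between -0.016 and 0.016 m and z of flap_wheel_center in the frame of tray between 0.034 and 0.046 m and distance of each of chuck_key, screw_tin from where it was at the start of the episode below 0.02 m); the robot touches nothing.
It fails at once if the chuck key or the tin is disturbed (moved more than 20 mm) (distance of any of chuck_key, screw_tin from where it was at the start of the episode above 0.02 m).
It fails at once if an attachment is dropped or knocked over (moves faster than 0.5 m/s while the fingers do not hold it) ((linear speed of hole_saw above 0.5 m/s and contact force between hole_saw and the fingers below 0.05 N) or (linear speed of sanding_drum above 0.5 m/s and contact force between sanding_drum and the fingers below 0.05 N) or (linear speed of wire_brush above 0.5 m/s and contact force between wire_brush and the fingers below 0.05 N) or (linear speed of flap_wheel above 0.5 m/s and contact force between flap_wheel and the fingers below 0.05 N)).
It also fails if it takes over 125 s, if anything falls off the work surface, if the arm or the gripper's body presses on something with over 40 N, if the wrist force passes 120 N, or if a joint passes its speed limit or range.

ROBOT

A 6-joint arm with a two-finger parallel gripper is mounted at the origin on the work surface. World frame = base frame: x ahead of the robot, y to its left, z up, the work surface at z = 0. Lengths are in m, angles in degrees, forces in N, time in s.
With the tool pointing down it reaches from about 0.25 to 0.725 m from the base axis. Payload 9.7 kg.
Tool frame: the origin (TCP) lies where the fingers leave the gripper's body, on its centre line; the fingertips stand 73 mm ahead of it and the grasp point (between the pads) lies 54 mm ahead of it; y points along the fingers, x is the direction in which the jaws open and shut, and the axes are right-handed (so a half turn about y gives the same grasp; the last joint's range is limited). The gripper opens to 85 mm and grips with 20 to 120 N. Pads are 22 mm wide; open, the fingers measure 114 mm over their backs; the gripper's body (76 mm by 85 mm) begins 54 mm behind the grasp point. The pads swing forward as they close: fully open they stand 13 mm farther back than shut.
Start: joints at [65.145, 4.979, 10.078, 95.1, 0, 90], TCP at [0.231, 0.499, 0.304] pointing down, gripper open.
Joint ranges: [-179.16, 179.16], [-48.56, 103.87], [-65.8, 70.77], [-126.05, 130.52], [-82.76, 87.17], [-180, 180]. Speed limits (degrees/s): [127.2, 127.2, 147.25, 180, 180, 180].

INTERFACE

Orientations are given as [roll, pitch, yaw] about the fixed x, y, z axes, in that order (R = Rz(yaw) Ry(pitch) Rx(roll)).
In Python, from workcell import sensors, imaging, bot, models gives the robot as it stands.
- The arm moves only by the tool arm_command, never from a script. Its argument "rows" is one flat list of numbers, 7 for each row, row after row: the shift along the tool's x, y, z in cm, then the turn, a rotation vector about the tool's x, y, z in degrees, then the gripper's target within -1 to 1 (fully open at 1, half-way at 0, shut at -1). A call has 1 to 12 rows; each row is the pose to reach, as a shift and turn from the pose commanded when the call began, along the tool's axes at that moment; what a row does not reach only later rows make up. A row lasts 1/12 s, in which the tool goes at most 41.7 mm and 7.16 degrees, less where a joint would pass 70% of its speed; a pose out of reach is approached as far as the arm can. A call with a gripper value outside its range is refused whole. The fingers move at their own pace and stop on an object; "force" is the grip in N (left out, the last holds). Time passes only in rows, so rows that repeat a pose let the fingers close. It gives the time, the measured TCP pose, the force and the opening at its end, in the units of the state.
- sensors.get_obs(): the state, without advancing time (a new reading comes with each control period).
- imaging.camera(name): name is "side" or "top" or "wrist"; returns a dict with "pixels" (480x640x3 uint8, blue, green, red), "z_map" (480x640 float32, m along the optical axis (not along the pixel's ray), 0 where there is no reading), "camera_matrix" (3x3 intrinsics, pixels), "D" ([k1, k2, p1, p2, k3] as OpenCV has them; the pictures are not rectified), "world_from_camera" (4x4, takes a point from camera to world coordinates). Camera axes: x right, y up, looking along -z (the intrinsics and any distortion apply to the point x, -y, -z); pixel columns grow to the right and rows downward; lengths in m; the calibration is good to about 2 mm. A picture is of the moment at which its call begins.
- bot.job_done(): hands the job in, once; it reports no verdict.
Trained networks look in the newest picture that a camera, given by its name, has taken for a name from the list of things; names that differ only in an ending like _2 or _b are one class to them, and where a whole thing is asked for, a point or a joint stands for the part that bears it (a point fixed in the world has none). Each returns a list of dicts, best first, with "conf" (0 to 1); they miss things now and then, are a little off and sometimes report something else, mostly with a low value. They report only what shows in the picture. A call takes as long as a camera call. They do not tell look-alikes from the thing itself.
- models.search_frame(thing, camera): "extent" ([centre column, centre row, width, height] in pixels, round what is visible of it).
- models.spot_point(thing, camera): "location" ([column, row] in pixels: a listed point, or the origin of a listed thing).
The state is a dict: "time": time; "q": joint angles; "qd": joint speeds; "joint_efforts": joint torques, N m; "ee_pos": TCP position; "tcp_rot": TCP orientation; "wrist_force": force on the tool from outside, world axes, zero at the start; "torque": the same for the moment, N m; "opening": finger opening in m.
Only numpy, scipy, OpenCV 4.12 (cv2) and the standard library are available. Lean on these libraries where they do the work, as an engineer would, in place of code of your own. Each camera call takes 0.05 s, during which the arm holds its last target.

## Working session

There is one attempt and no reset: what is moved stays moved. The work goes in short steps, Python scripts to look and compute and a tool call to move; the robot and the scene stay as the last step left them, time stands still between calls to the robot, and variables do not carry over. Pictures are saved under pics/ and viewed, and the job is handed in when it is done.

Besides the shell and the picture viewer there is one more tool, called after "Call:" by a JSON object that holds its "api" and its "payload". arm_command: Moves the arm, as the interface text tells. Its arguments: {"type":"object","properties":{"rows":{"type":"array","items":{"type":"number"}},"force":{"type":"number"}},"required":["rows"]}

```bash
mkdir -p pics; ls
python3 - <<'E'
from workcell import sensors, imaging, bot, models
import cv2,numpy as np
print(sensors.get_obs())
for n in ("top","side"):
    c=imaging.camera(n); cv2.imwrite(f"pics/{n}0.png",c["pixels"])
    print(n,c["camera_matrix"].tolist(),c["D"],c["world_from_camera"].round(3).tolist())
    for t in ["rack","tray","hole_saw_center","sanding_drum_center","wire_brush_center","flap_wheel_center","chuck_key","screw_tin","holder_hole_saw","holder_sanding_drum","holder_wire_brush","holder_flap_wheel"]:
        print(t,[(np.round(d["location"]).tolist(),round(d["conf"],2)) for d in models.spot_point(t,n)[:4]])
E
```

```text
pics
{'time': 0.0, 'q': array([6.51462133e+01, 5.01203227e+00, 1.00330927e+01, 9.51003926e+01,
       5.49807492e-04, 9.00007472e+01]), 'qd': array([-0.02417702,  0.04991688,  0.07415845, -0.01528989,  0.05971412,
        0.12890462]), 'joint_efforts': array([ 2.20365691e-03, -5.20372224e+01,  4.64815736e+01,  1.57970935e-02,
        1.13102753e-04,  2.63517830e-05]), 'ee_pos': array([0.2311056 , 0.49893259, 0.30316187]), 'tcp_rot': array([-8.99994512e+01,  7.93321410e-02,  6.51454661e+01]), 'wrist_force': array([ 0.80016441,  0.05782622, -0.01118529]), 'torque': array([ 0.05546684, -0.01364208,  0.02834644]), 'opening': 0.085489800005953}
top [[578.1488186391352, 0.0, 320.7853747423338], [0.0, 578.1488186391352, 235.8641700128198], [0.0, 0.0, 1.0]] [-0.09463405  0.          0.          0.          0.        ] [[-0.093, 0.97, -0.223, 0.283], [-0.996, -0.091, 0.018, 0.017], [-0.003, 0.224, 0.975, 1.111], [0.0, 0.0, 0.0, 1.0]]
rack [([420.0, 239.0], 0.59)]
tray [([219.0, 244.0], 0.6)]
hole_saw_center [([408.0, 230.0], 0.66)]
sanding_drum_center [([489.0, 296.0], 0.92), ([381.0, 171.0],
[... 639 characters left out ...]
, -0.551], [0.002, 0.668, 0.745, 0.75], [0.0, 0.0, 0.0, 1.0]]
rack [([371.0, 341.0], 0.72), ([382.0, 377.0], 0.44)]
tray [([299.0, 200.0], 0.66)]
hole_saw_center [([364.0, 306.0], 0.62), ([230.0, 229.0], 0.52)]
sanding_drum_center [([378.0, 340.0], 0.96), ([328.0, 413.0], 0.81), ([418.0, 274.0], 0.8), ([300.0, 373.0], 0.67)]
wire_brush_center [([383.0, 378.0], 0.7)]
flap_wheel_center [([358.0, 278.0], 0.75)]
chuck_key [([277.0, 333.0], 0.78)]
screw_tin [([229.0, 229.0], 0.8)]
holder_hole_saw [([363.0, 318.0], 0.74), ([365.0, 308.0], 0.54)]
holder_sanding_drum [([369.0, 351.0], 0.57)]
holder_wire_brush [([378.0, 386.0], 0.76)]
holder_flap_wheel [([353.0, 288.0], 0.78), ([276.0, 332.0], 0.29)]
```

View pics/top0.png

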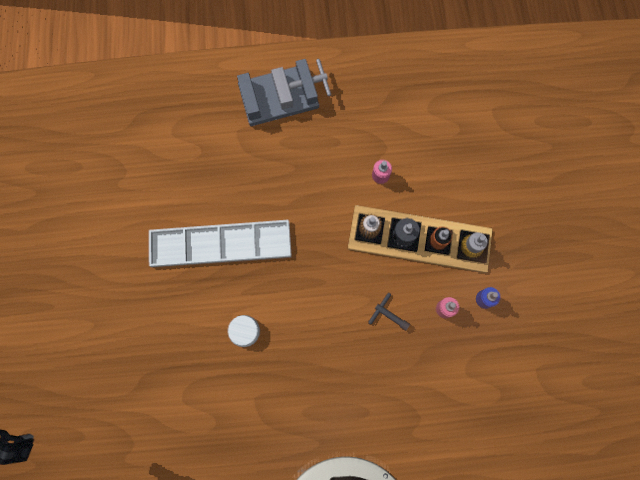

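View pics/side0.png

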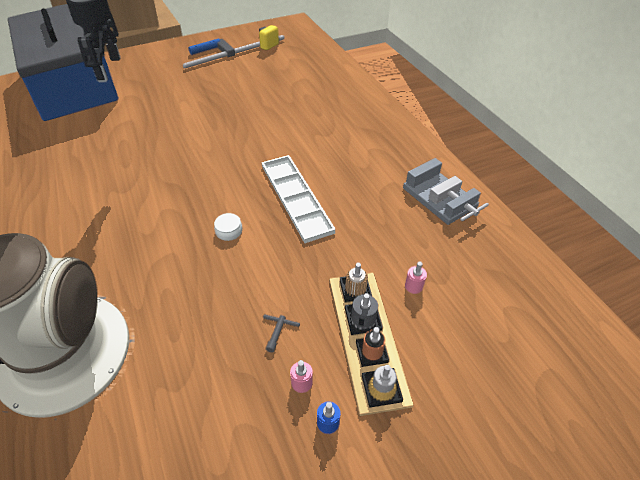

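```bash
cat > h.py <<'E'
from workcell import sensors, imaging, bot, models
import cv2,numpy as np
def cloud(c):
    z=c["z_map"];h,w=z.shape
    u,v=np.meshgrid(np.arange(w),np.arange(h))
    p=cv2.undistortPoints(np.stack([u,v],-1).reshape(-1,1,2).astype(np.float64),c["camera_matrix"],c["D"]).reshape(h,w,2)
    P=np.stack([p[...,0]*z,-p[...,1]*z,-z,np.ones_like(z)],-1)
    W=P@c["world_from_camera"].T
    W=W[...,:3];W[z<=0]=np.nan
    return W
def project(c,X):
    X=np.atleast_2d(X);T=np.linalg.inv(c["world_from_camera"])
    p=X@T[:3,:3].T+T[:3,3]
    p=p*[1,-1,-1]
    return cv2.projectPoints(p.reshape(-1,1,3),np.zeros(3),np.zeros(3),c["camera_matrix"],c["D"])[0].reshape(-1,2)
E
python3 - <<'E'
from h import *
for n in("top","side"):
    c=imaging.camera(n);W=cloud(c);Z=W[...,2]
    x,y=W[...,0],W[...,1]
    roi=(x>0.2)&(x<0.75)&(abs(y)<0.45)
    print(n,"table z",np.nanmedian(Z[roi&(abs(Z)<.006)]))
    m=(roi&(Z>0.057)&(Z<.12)).astype(np.uint8)
    k,l,s,ce=cv2.connectedComponentsWithStats(m)
    for i in range(1,k):
        if s[i,4]>3:
            q=W[l==i];print("shank",ce[i].round(),s[i,4],np.median(q,0).round(4),q[:,2].max().round(4))
    # tray: bright gray low
    hsv=cv2.cvtColor(c["pixels"],cv2.COLOR_BGR2HSV)
    m=((hsv[...,1]<60)&(hsv[...,2]>120)&roi&(Z<.025)).astype(np.uint8)
    k,l,s,ce=cv2.connectedComponentsWithStats(m)
    i=1+np.argmax(s[1:,4]);q=W[l==i]
    r=cv2.minAreaRect(q[:,:2].astype(np.float32)*1000);print("tray",s[i],r)
    q2=q[q[:,2]>.010];r=cv2.minAreaRect(q2[:,:2].astype(np.float32)*1000);print("tray rim",len(q2),r,np.median(q2[:,2]))
    m=((hsv[...,0]>12)&(hsv[...,0]<28)&(hsv[...,2]>150)&roi&(Z<.03)).astype(np.uint8)
    k,l,s,ce=cv2.connectedComponentsWithStats(m)
    i=1+np.argmax(s[1:,4]);q=W[l==i]
    r=cv2.minAreaRect(q[:,:2].astype(np.float32)*1000);print("rack",s[i],r,np.median(q[:,2]))
E
```

```text
top table z 0.0008505145408491677
shank [383. 165.] 36 [ 0.6474 -0.1334  0.0741] 0.0789
shank [371. 222.] 195 [ 0.538  -0.0964  0.0612] 0.0916
shank [407. 229.] 426 [ 0.5193 -0.163   0.0606] 0.0912
shank [443. 235.] 244 [ 0.5013 -0.2286  0.0608] 0.0933
shank [478. 241.] 258 [ 0.4841 -0.2921  0.0605] 0.0901
shank [494. 295.] 36 [ 0.3811 -0.3058  0.0731] 0.078
shank [451. 305.] 31 [ 0.3703 -0.225   0.0733] 0.0805
tray [ 149  220  142   46 5051] ((539.6549682617188, 195.84762573242188), (276.33319091796875, 74.47303771972656), 89.10569763183594)
tray rim 1063 ((539.447998046875, 196.36962890625), (275.30242919921875, 73.85212707519531), 89.05023956298828) 0.01483242743834734
rack [ 144  195  350   77 4599] ((581.801513671875, -4.2230224609375), (691.5389404296875, 133.05918884277344), 75.67327117919922) 0.005245601463965022
side table z -0.0005252544485714883
shank [357. 273.] 185 [ 0.5357 -0.1039  0.0618] 0.0878
shank [419. 266.] 49 [ 0.6476 -0.1392  0.0698] 0.0762
shank [365. 305.] 396 [ 0.5169 -0.1701  0.0587] 0.088
shank [375. 337.] 291 [ 0.5002 -0.2346  0.06  ] 0.0892
shank [301. 365.] 56 [ 0.3692 -0.2309  0.0721] 0.0754
shank [385. 375.] 317 [ 0.4824 -0.3     0.0595] 0.0894
shank [328. 407.] 57 [ 0.3799 -0.3102  0.0725] 0.0771
tray [ 262  155   73   88 2850] ((541.1002807617188, 202.76864624023438), (297.5586853027344, 80.6892318725586), 88.71861267089844)
tray rim 654 ((537.510009765625, 193.84429931640625), (279.5539245605469, 73.90970611572266), 88.71861267089844) 0.012915279005936808
rack [  131   119   433   361 83993] ((475.00238037109375, -0.0047607421875), (899.9811401367188, 549.9949951171875), 89.99922180175781) -0.0005003882357280665
```

Run:
```python
from h import *
for n in("top","side"):
    c=imaging.camera(n);W=cloud(c);Z=W[...,2];x,y=W[...,0],W[...,1]
    off=.0008 if n=="top" else -.0005
    roi=(x>0.45)&(x<0.58)&(abs(y)<0.45)
    m=(roi&(Z-off>0.057)&(Z<.12)).astype(np.uint8)
    k,l,s,ce=cv2.connectedComponentsWithStats(m)
    for i in range(1,k):
        q=W[l==i];
        if len(q)<50: continue
        t=q[q[:,2]-off>.083]; b=q[(q[:,2]-off<.0655)]
        print(n,"top",len(t),t.mean(0).round(4),"rim-mid",((b.max(0)+b.min(0))/2).round(4))
    m=(roi&(y<-.03)&(Z-off>0.005)&(Z-off<.014)).astype(np.uint8)
    q=W[m>0];print("rack",cv2.minAreaRect(q[:,:2].astype(np.float32)*1000))
c=imaging.camera("wrist");cv2.imwrite("pics/w0.png",c["pixels"])
```

```text
top top 22 [ 0.5395 -0.0978  0.0884] rim-mid [ 0.5404 -0.0977  0.062 ]
top top 24 [ 0.5213 -0.1642  0.0881] rim-mid [ 0.5209 -0.1643  0.062 ]
top top 26 [ 0.5035 -0.2303  0.087 ] rim-mid [ 0.5038 -0.2304  0.0621]
top top 25 [ 0.4868 -0.2943  0.0879] rim-mid [ 0.4868 -0.2941  0.062 ]
rack ((514.745361328125, -240.11984252929688), (406.8656311035156, 129.26071166992188), 89.88335418701172)
side top 24 [ 0.5379 -0.1016  0.0856] rim-mid [ 0.5382 -0.101   0.0608]
side top 26 [ 0.5194 -0.1676  0.0858] rim-mid [ 0.5187 -0.167   0.0606]
side top 31 [ 0.5023 -0.2323  0.0861] rim-mid [ 0.503  -0.2318  0.0607]
side top 39 [ 0.4849 -0.2979  0.0858] rim-mid [ 0.4848 -0.2975  0.0607]
rack ((502.41986083984375, -232.0734100341797), (344.559326171875, 91.12030792236328), 74.92701721191406)
```

```bash
cat >> h.py <<'E'
from scipy.spatial.transform import Rotation as Ro
def go(x,y,z,yaw,n=1,show=True):
    o=sensors.get_obs();R=Ro.from_euler("xyz",o["tcp_rot"],degrees=True)
    d=R.inv().apply(np.array([x,y,z])-o["ee_pos"])*100
    rv=(R.inv()*Ro.from_euler("xyz",[-90,0,yaw],degrees=True)).as_rotvec(degrees=True)
    print("t",o["time"],"pos",o["ee_pos"].round(4),o["tcp_rot"].round(1),"open",round(float(o["opening"]),4),"F",o["wrist_force"].round(1))
    print("shift",d.round(2),"turn",rv.round(1),"dist cm",np.linalg.norm(d).round(1))
E
python3 -c "
from h import *
go(.486,-.296,.25,-15)"
```

```text
t 1.55 pos [0.2311 0.499  0.3039] [-90.    0.   65.1] open 0.0853 F [ 0.9  0.1 -0.5]
shift [-61.43   5.39 -56.54] turn [ 0.  80.1 -0. ] dist cm 83.7
```

View pics/w0.png

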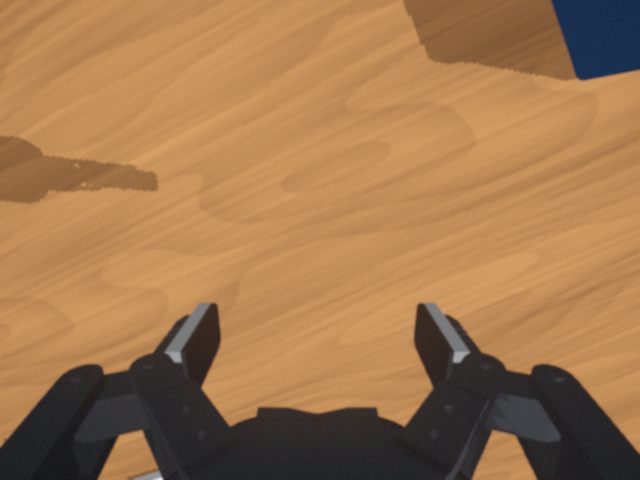

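Call:
{"api": "arm_command", "payload": {"rows": [-2,0.2,-1.8,0,2.6,0,1,-5,0.4,-4.6,0,6.5,0,1,-8,0.7,-7.4,0,10.4,0,1,-11,1,-10.1,0,14.3,0,1,-14,1.2,-12.9,0,18.3,0,1,-17,1.5,-15.6,0,22.2,0,1,-20,1.8,-18.4,0,26,0,1,-23,2,-21.2,0,30,0,1,-26,2.3,-23.9,0,33.9,0,1,-29,2.5,-26.7,0,37.8,0,1,-31.5,2.8,-29,0,41,0,1,-33,2.9,-30.4,0,43,0,1], "force": 40}}

```text
time: 2.55
ee_pos: [0.3686, 0.0691, 0.2748]
tcp_rot: [-90.0, -0.0, 21.9]
wrist_force: [0.3, 0.5, 0.8]
opening: 0.0855
```

```bash
python3 -c "
from h import *
go(.486,-.296,.25,-15)"
```

```text
t 2.55 pos [0.3686 0.0691 0.2748] [-90.   -0.   21.9] open 0.0855 F [0.3 0.5 0.8]
shift [ -2.69   2.5  -38.25] turn [ 0.  36.9  0. ] dist cm 38.4
```

Call:
{"api": "arm_command", "payload": {"rows": [-0.2,0.2,-2.5,0,2.5,0,1,-0.4,0.4,-6,0,6,0,1,-0.7,0.6,-10,0,9.7,0,1,-1,0.9,-14,0,13.5,0,1,-1.3,1.2,-18,0,17.5,0,1,-1.5,1.4,-22,0,21.3,0,1,-1.8,1.7,-26,0,25,0,1,-2.1,2,-30,0,29,0,1,-2.4,2.2,-34,0,33,0,1,-2.6,2.4,-37,0,36,0,1,-2.7,2.5,-38.25,0,36.9,0,1,-2.7,2.5,-38.25,0,36.9,0,1]}}

```text
time: 3.55
ee_pos: [0.4876, -0.2948, 0.2486]
tcp_rot: [-90.0, 0.1, -14.9]
wrist_force: [0.6, 1.2, -0.4]
opening: 0.0856
```

Run:
```python
from h import *
c=imaging.camera("wrist");im=c["pixels"].copy()
W=cloud(c);Z=W[...,2]
m=((Z>0.075)&(Z<.10)&(W[...,0]>.4)).astype(np.uint8)
k,l,s,ce=cv2.connectedComponentsWithStats(m)
for i in range(1,k):
    if s[i,4]>20: q=W[l==i];t=q[q[:,2]>.083];print(ce[i].round(),len(t),t.mean(0).round(4))
for p in [(.486,-.296,.087),(.503,-.2313,.087),(.52,-.1657,.087)]:
    u=project(c,p)[0];cv2.circle(im,tuple(int(a) for a in u),4,(0,255,0),1)
cv2.imwrite("pics/w1.png",im)
go(.486,-.296,.108,-15)
```

```text
[315.  45.] 221 [ 0.52   -0.1665  0.0869]
[315. 155.] 171 [ 0.5023 -0.2314  0.0869]
[315. 248.] 146 [ 0.4851 -0.2961  0.0867]
t 3.6 pos [ 0.4874 -0.2932  0.2492] [-90.    0.1 -14.8] open 0.0854 F [-0.7  0.3 -0.4]
shift [-0.04 14.12 -0.31] turn [-0.   0.2 -0.1] dist cm 14.1
```

View pics/w1.png

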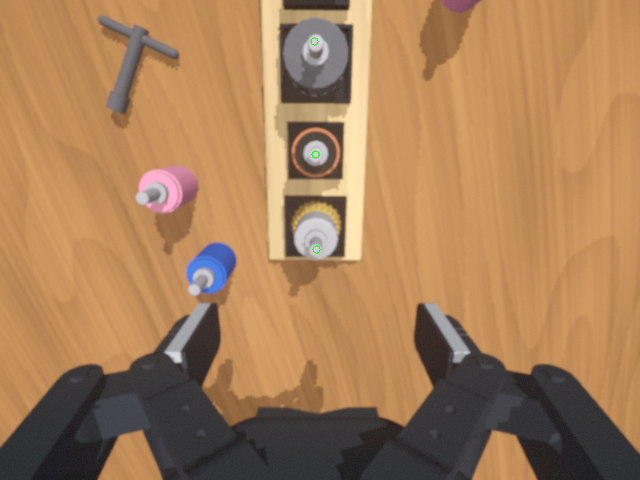

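Call:
{"api": "arm_command", "payload": {"rows": [0,2,-0.1,0,0,0,1,-0.1,5,-0.3,0,0,0,1,-0.1,8,-0.3,0,0,0,1,-0.1,10.5,-0.3,0,0,0,1,-0.1,12.5,-0.3,0,0,0,1,-0.1,13.6,-0.3,0,0,0,1,-0.1,14.1,-0.3,0,0,0,1,-0.1,14.1,-0.3,0,0,0,1,-0.1,14.1,-0.3,0,0,0,1]}}

```text
time: 4.35
ee_pos: [0.4862, -0.295, 0.1103]
tcp_rot: [-90.0, -0.1, -14.7]
wrist_force: [-0.1, 0.2, -0.5]
opening: 0.0853
```

Run:
```python
from h import *
c=imaging.camera("wrist");cv2.imwrite("pics/w2.png",c["pixels"])
c=imaging.camera("side");cv2.imwrite("pics/s2.png",cv2.resize(c["pixels"][300:480,250:500],None,fx=3,fy=3))
go(.4855,-.296,.108,-15)
```

```text
t 4.45 pos [ 0.4864 -0.2954  0.1106] [-90.   -0.1 -14.7] open 0.0853 F [-0.7  0.4  0.3]
shift [-0.07  0.26 -0.08] turn [0.  0.3 0.1] dist cm 0.3
```

View pics/s2.png

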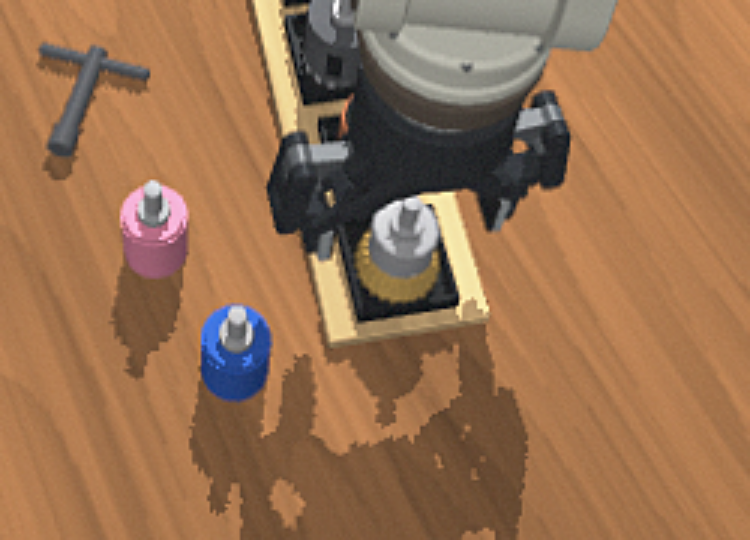

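View pics/w2.png

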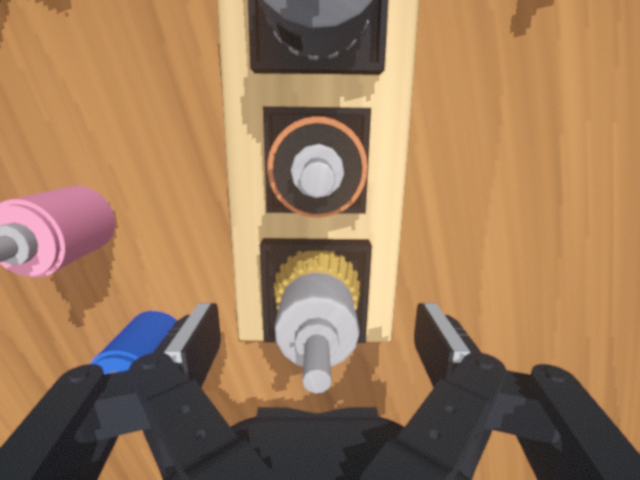

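Call:
{"api": "arm_command", "payload": {"rows": [-0.1,0,-0.1,0,0,0,0.5,-0.1,0,-0.1,0,0,0,0.2,-0.1,0,-0.1,0,0,0,0,-0.1,0,-0.1,0,0,0,-0.2,-0.1,0,-0.1,0,0,0,-0.3,-0.1,0,-0.1,0,0,0,-0.6,-0.1,0,-0.1,0,0,0,-1,-0.1,0,-0.1,0,0,0,-1,-0.1,0,-0.1,0,0,0,-1,-0.1,0,-0.1,0,0,0,-1], "force": 40}}

```text
time: 5.28
ee_pos: [0.4847, -0.2962, 0.1094]
tcp_rot: [-90.0, -0.0, -14.8]
wrist_force: [-0.6, 1.0, 5.0]
opening: 0.0347
```

Run:
```python
from h import *
c=imaging.camera("wrist");cv2.imwrite("pics/w3.png",c["pixels"])
go(.541,.297,.22,-1)
```

```text
t 5.3333 pos [ 0.4847 -0.2961  0.1094] [-90.   -0.  -14.8] open 0.0348 F [-0.2 -0.3  5.3]
shift [ -9.65 -11.09  58.79] turn [  0.  -13.8   0. ] dist cm 60.6
```

View pics/w3.png

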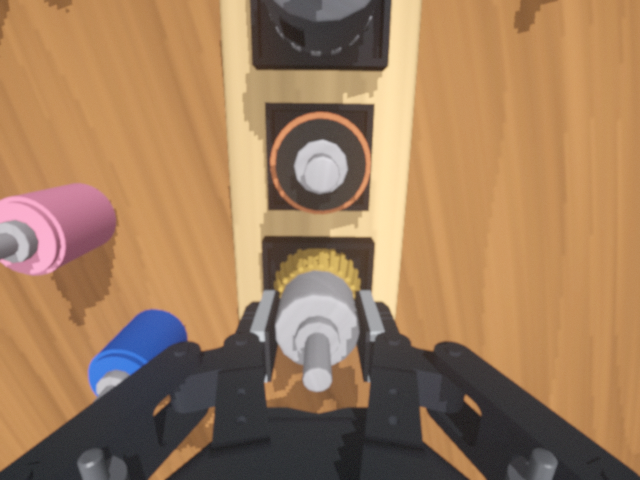

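Call:
{"api": "arm_command", "payload": {"rows": [0,-0.3,0,0,0,0,-1,0,-0.8,0,0,0,0,-1,0,-1.5,0,0,0,0,-1,0,-2.5,0,0,0,0,-1,0,-4,0,0,0,0,-1,0,-5.5,0,0,0,0,-1,0,-7,0,0,0,0,-1,0,-8.5,0,0,0,0,-1,0,-10,0,0,0,0,-1,0,-11.2,0,0,0,0,-1,0,-12,0,0,0,0,-1,0,-12,0,0,0,0,-1]}}

```text
time: 6.33
ee_pos: [0.485, -0.2962, 0.2311]
tcp_rot: [-90.0, -0.2, -14.8]
wrist_force: [-0.4, -0.2, -0.9]
opening: 0.0349
```

Run:
```python
from h import *
c=imaging.camera("wrist");cv2.imwrite("pics/w4.png",c["pixels"])
c=imaging.camera("side");cv2.imwrite("pics/s4.png",c["pixels"])
go(.541,.297,.23,-1)
```

```text
t 6.4333 pos [ 0.4846 -0.296   0.2287] [-90.    0.  -14.8] open 0.0345 F [ 0.5 -0.6 -1.7]
shift [-9.64 -0.13 58.78] turn [  0.  -13.8  -0. ] dist cm 59.6
```

View pics/w4.png

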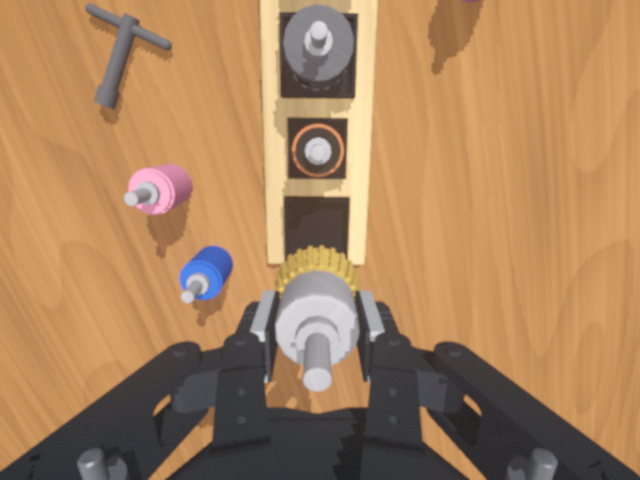

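View pics/s4.png

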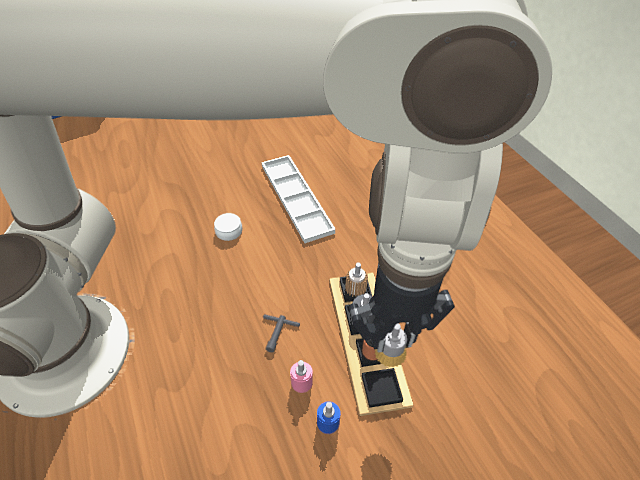

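Call:
{"api": "arm_command", "payload": {"rows": [-0.1,0,0.8,0,-0.2,0,-1,-0.4,0,2.4,0,-0.5,0,-1,-0.8,0,4.8,0,-1,0,-1,-1.3,0,7.8,0,-1.8,0,-1,-1.8,0,10.8,0,-2.5,0,-1,-2.3,0,13.8,0,-3.2,0,-1,-2.8,0,16.8,0,-4,0,-1,-3.2,0,19.8,0,-4.7,0,-1,-3.7,0,22.8,0,-5.4,0,-1,-4.2,0,25.8,0,-6,0,-1,-4.7,0,28.8,0,-6.8,0,-1,-5.2,0,31.8,0,-7.5,0,-1]}}

```text
time: 7.43
ee_pos: [0.5145, 0.0267, 0.2279]
tcp_rot: [-90.0, 0.1, -7.2]
wrist_force: [-0.3, -1.0, -1.1]
opening: 0.0344
```

Run:
```python
from h import *
go(.541,.297,.23,-1)
```

```text
t 7.4333 pos [0.5145 0.0267 0.2279] [-90.    0.1  -7.2] open 0.0344 F [-0.3 -1.  -1.1]
shift [-0.76 -0.21 27.15] turn [ 0.  -6.2 -0.1] dist cm 27.2
```

Call:
{"api": "arm_command", "payload": {"rows": [-0.1,0,3,0,-0.7,0,-1,-0.2,0,6,0,-1.4,0,-1,-0.3,0,9,0,-2,0,-1,-0.4,0,12,0,-2.8,0,-1,-0.5,0,15,0,-3.5,0,-1,-0.6,0,18,0,-4.2,0,-1,-0.7,0,21,0,-5,0,-1,-0.7,0,23.5,0,-5.6,0,-1,-0.7,0,25.3,0,-6,0,-1,-0.7,0,26,0,-6.2,0,-1,-0.7,0,26.3,0,-6.2,0,-1,-0.7,0,26.3,0,-6.2,0,-1]}}

```text
time: 8.43
ee_pos: [0.5411, 0.2867, 0.2282]
tcp_rot: [-90.0, 0.1, -1.0]
wrist_force: [-0.6, 0.3, -1.1]
opening: 0.0342
```

Run:
```python
from h import *
c=imaging.camera("wrist");im=c["pixels"]
ty=np.deg2rad(-1.1)
R=np.array([[np.cos(ty),-np.sin(ty)],[np.sin(ty),np.cos(ty)]])
def P(a,b,z): 
    q=R@[a,b]+[.539,.195];return [q[0],q[1],z]
for b in(.138,.070,.066,.002,-.002,-.066,-.070,-.138,.134):
  for a in(-.036,.036,.032,-.032):
    u=project(c,P(a,b,.014))[0]
    if abs(u).max()<2000: cv2.circle(im,tuple(int(t) for t in u),2,(0,0,255),-1)
cv2.imwrite("pics/w5.png",im)
go(*P(0,.102,.23)[:2],.23,-1)
```

```text
t 8.4833 pos [0.5412 0.2861 0.2284] [-90.    0.   -1.1] open 0.0346 F [ 0.3 -0.2 -2. ]
shift [-0.05 -0.16  1.09] turn [ 0.  -0.1 -0. ] dist cm 1.1
```

View pics/w5.png

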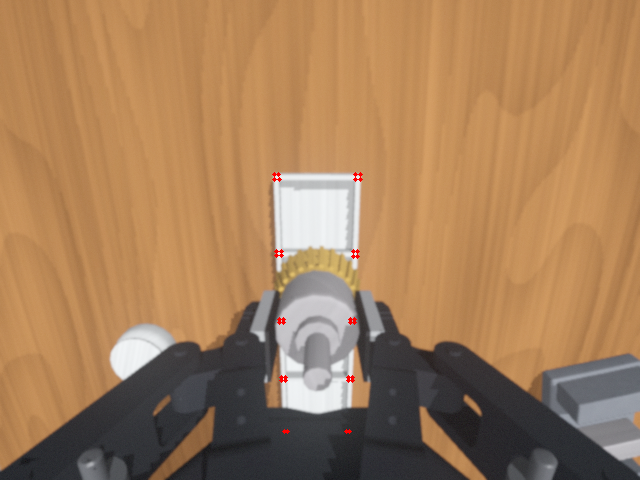

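Call:
{"api": "arm_command", "payload": {"rows": [0,0.6,0.4,0,0,0,-1,0,1.8,0.8,0,0,0,-1,0,3.5,1.1,0,0,0,-1,0,5.3,1.1,0,0,0,-1,0,7,1.1,0,0,0,-1,0,8.7,1.1,0,0,0,-1,0,10.2,1.1,0,0,0,-1,0,11.2,1.1,0,0,0,-1,0,11.8,1.1,0,0,0,-1,0,12.2,1.1,0,0,0,-1,0,12.4,1.1,0,0,0,-1,0,12.4,1.1,0,0,0,-1]}}

```text
time: 9.48
ee_pos: [0.5418, 0.2976, 0.105]
tcp_rot: [-90.0, -0.0, -1.1]
wrist_force: [-0.3, 0.5, -1.2]
opening: 0.0347
```

Run:
```python
from h import *
c=imaging.camera("wrist");cv2.imwrite("pics/w6.png",c["pixels"])
c=imaging.camera("top");cv2.imwrite("pics/t6.png",c["pixels"])
go(.541,.297,.0994,-1)
```

```text
t 9.5833 pos [0.542  0.2977 0.1056] [-90.   -0.1  -1.1] open 0.0346 F [ 0.   0.6 -0.5]
shift [-0.1   0.62 -0.07] turn [-0.  -0.1  0.1] dist cm 0.6
```

View pics/w6.png

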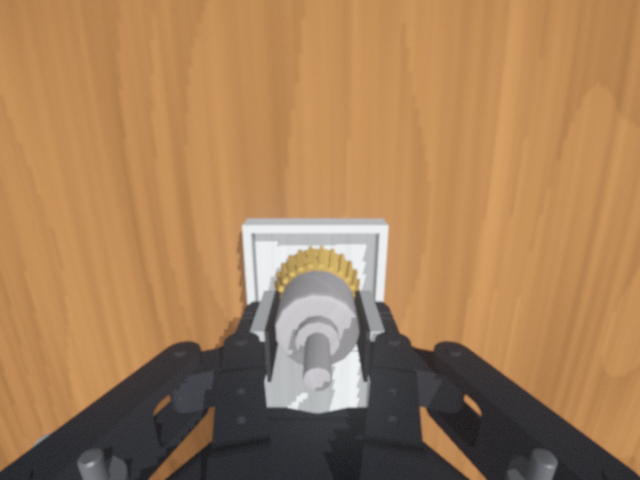

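Centred over the pocket. Lower gently by 6 mm.

Call:
{"api": "arm_command", "payload": {"rows": [0,0.15,0,0,0,0,-1,0,0.3,0,0,0,0,-1,0,0.4,0,0,0,0,-1,0,0.5,0,0,0,0,-1,0,0.6,0,0,0,0,-1,0,0.6,0,0,0,0,-1]}}

```text
time: 10.08
ee_pos: [0.5417, 0.2976, 0.0994]
tcp_rot: [-90.0, -0.0, -1.1]
wrist_force: [-1.6, -2.0, 3.8]
opening: 0.0347
```

Run:
```python
from h import *
go(.541,.297,.0994,-1)
```

```text
t 10.0833 pos [0.5417 0.2976 0.0994] [-90.   -0.   -1.1] open 0.0347 F [-1.6 -2.   3.8]
shift [-0.07  0.   -0.06] turn [-0.  -0.1  0. ] dist cm 0.1
```

Call:
{"api": "arm_command", "payload": {"rows": [0,0.05,0,0,0,0,-0.3,0,0.05,0,0,0,0,-0.2,0,0.05,0,0,0,0,-0.15,0,0.05,0,0,0,0,-0.1,0,0.05,0,0,0,0,0,0,0.05,0,0,0,0,0.2,0,0.05,0,0,0,0,0.5,0,0.05,0,0,0,0,1,0,0.05,0,0,0,0,1,0,0.05,0,0,0,0,1]}}

```text
time: 10.92
ee_pos: [0.5417, 0.2975, 0.0984]
tcp_rot: [-90.0, 0.0, -1.1]
wrist_force: [-0.8, -0.1, -0.5]
opening: 0.0853
```

Run:
```python
from h import *
c=imaging.camera("wrist");cv2.imwrite("pics/w7.png",c["pixels"])
go(.541,.297,.25,-1)
```

```text
t 10.9667 pos [0.5417 0.2976 0.0984] [-90.    0.   -1.1] open 0.0855 F [-0.1  0.4  0. ]
shift [ -0.07 -15.16  -0.06] turn [ 0.  -0.1 -0. ] dist cm 15.2
```

View pics/w7.png

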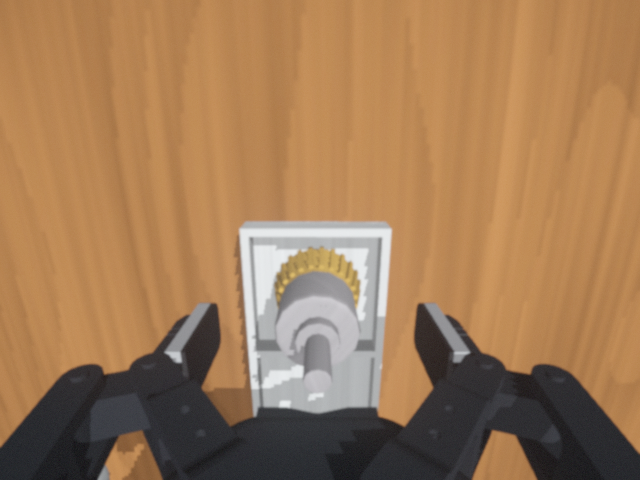

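Call:
{"api": "arm_command", "payload": {"rows": [0,-1,0,0,0,0,1,0,-3,0,0,0,0,1,0,-6,0,0,0,0,1,0,-9,0,0,0,0,1,0,-12,-1,0,0.3,0,1,-0.1,-13,-3,0,0.8,0,1,-0.3,-13,-6,0,1.6,0,1,-0.5,-13,-9.5,0,2.5,0,1,-0.7,-13,-13,0,3.4,0,1,-0.9,-13,-17,0,4.4,0,1,-1.1,-13,-21,0,5.5,0,1,-1.3,-13,-25,0,6.5,0,1]}}

```text
time: 11.97
ee_pos: [0.5236, 0.0463, 0.2294]
tcp_rot: [-90.0, -0.1, -7.6]
wrist_force: [1.3, 0.4, 0.2]
opening: 0.0854
```

Run:
```python
from h import *
go(.503,-.2315,.228,-15)
```

```text
t 11.9667 pos [0.5236 0.0463 0.2294] [-90.   -0.1  -7.6] open 0.0854 F [1.3 0.4 0.2]
shift [  1.62   0.14 -27.8 ] turn [-0.   7.4  0.1] dist cm 27.9
```

Call:
{"api": "arm_command", "payload": {"rows": [0.2,0,-4,0,1,0,1,0.5,0,-8,0,2.1,0,1,0.7,0,-12,0,3.2,0,1,0.9,0,-16,0,4.2,0,1,1.2,0,-20,0,5.3,0,1,1.4,0,-23.5,0,6.3,0,1,1.5,0,-26,0,7,0,1,1.6,0,-27.5,0,7.4,0,1,1.6,0,-27.8,0,7.4,0,1,1.6,0,-27.8,0,7.4,0,1]}}

```text
time: 12.8
ee_pos: [0.5032, -0.2307, 0.2289]
tcp_rot: [-90.0, -0.0, -15.0]
wrist_force: [-0.2, 0.2, -0.1]
opening: 0.0854
```

Run:
```python
from h import *
c=imaging.camera("wrist")
W=cloud(c);Z=W[...,2]
m=((Z>0.075)&(Z<.10)&(W[...,0]>.4)).astype(np.uint8)
k,l,s,ce=cv2.connectedComponentsWithStats(m)
for i in range(1,k):
    if s[i,4]>20: q=W[l==i];t=q[q[:,2]>.083];print(ce[i].round(),len(t),t.mean(0).round(4))
go(.503,-.2315,.108,-15)
```

```text
[319.  30.] 284 [ 0.5388 -0.1003  0.0868]
[316. 153.] 210 [ 0.5199 -0.166   0.0869]
[317. 255.] 175 [ 0.5025 -0.231   0.0867]
t 12.85 pos [ 0.5034 -0.2298  0.2289] [-90.  -0. -15.] open 0.0852 F [ 0.4 -0.1  0.4]
shift [ 1.000e-02  1.209e+01 -1.800e-01] turn [-0.  0.  0.] dist cm 12.1
```

Call:
{"api": "arm_command", "payload": {"rows": [0,2,-0.1,0,0,0,1,0,5,-0.1,0,0,0,1,0,8,-0.1,0,0,0,1,0,10,-0.1,0,0,0,1,0,11.5,-0.1,0,0,0,1,0,12.1,-0.1,0,0,0,1,0,12.1,-0.1,0,0,0,1,0,12.1,-0.1,0,0,0,0.5,0,12.1,-0.1,0,0,0,0.2,0,12.1,-0.1,0,0,0,0,0,12.1,-0.1,0,0,0,-0.1,0,12.1,-0.1,0,0,0,-0.3]}}

```text
time: 13.85
ee_pos: [0.5035, -0.231, 0.1086]
tcp_rot: [-90.0, -0.1, -15.0]
wrist_force: [-0.2, 0.4, 3.4]
opening: 0.0347
```

Call:
{"api": "arm_command", "payload": {"rows": [0,0,0,0,0,0,-0.6,0,0,0,0,0,0,-1,0,0,0,0,0,0,-1,0,0,0,0,0,0,-1,0,0,0,0,0,0,-1], "force": 40}}

```text
time: 14.27
ee_pos: [0.5035, -0.231, 0.1086]
tcp_rot: [-90.0, -0.1, -15.0]
wrist_force: [-1.1, 1.8, 6.6]
opening: 0.035
```

Run:
```python
from h import *
c=imaging.camera("wrist");cv2.imwrite("pics/w8.png",c["pixels"])
go(.5397,.229,.22,-1)
```

```text
t 14.3167 pos [ 0.5035 -0.231   0.1086] [-90.   -0.1 -15. ] open 0.0347 F [-0.9  2.1  6.7]
shift [ -8.36 -11.16  45.37] turn [  0.  -14.    0.1] dist cm 47.5
```

View pics/w8.png

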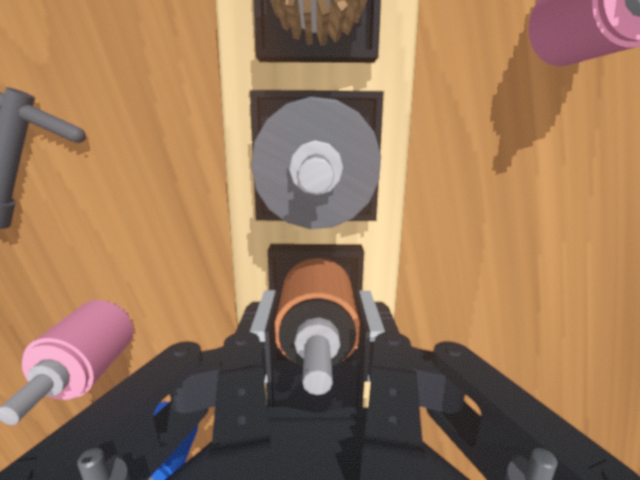

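Call:
{"api": "arm_command", "payload": {"rows": [0,-0.3,0,0,0,0,-1,0,-1,0,0,0,0,-1,0,-2.3,0,0,0,0,-1,0,-4,0,0,0,0,-1,0,-6,0,0,0,0,-1,0,-8,0,0,0,0,-1,0,-10,0,0,0,0,-1,-0.1,-11.3,0.6,0,-0.2,0,-1,-0.4,-12,2.2,0,-0.7,0,-1,-0.9,-12,4.6,0,-1.4,0,-1,-1.4,-12,7.6,0,-2.3,0,-1,-1.9,-12,10.6,0,-3.2,0,-1]}}

```text
time: 15.32
ee_pos: [0.512, -0.1224, 0.2282]
tcp_rot: [-90.0, -0.0, -11.8]
wrist_force: [-0.2, 0.3, -0.8]
opening: 0.0345
```

Run:
```python
from h import *
go(.5397,.229,.2286,-1)
```

```text
t 15.3167 pos [ 0.512  -0.1224  0.2282] [-90.   -0.  -11.8] open 0.0345 F [-0.2  0.3 -0.8]
shift [-4.46 -0.04 34.97] turn [ -0.  -10.8   0. ] dist cm 35.2
```

Call:
{"api": "arm_command", "payload": {"rows": [-0.4,0,3.1,0,-1,0,-1,-0.8,0,6.3,0,-2,0,-1,-1.2,0,9.5,0,-3,0,-1,-1.6,0,12.8,0,-4,0,-1,-2,0,16.1,0,-5,0,-1,-2.5,0,19.4,0,-6,0,-1,-2.9,0,22.7,0,-7,0,-1,-3.3,0,26,0,-8,0,-1,-3.7,0,29.2,0,-9,0,-1,-4.1,0,32,0,-10,0,-1,-4.4,0,34,0,-10.6,0,-1,-4.5,0,35,0,-10.8,0,-1]}}

```text
time: 16.32
ee_pos: [0.5389, 0.231, 0.2277]
tcp_rot: [-90.0, 0.0, -0.8]
wrist_force: [-0.2, 0.3, -1.1]
opening: 0.0349
```

Run:
```python
from h import *
c=imaging.camera("wrist");cv2.imwrite("pics/w9.png",c["pixels"])
go(.5397,.229,.104,-1)
```

```text
t 16.3667 pos [0.5391 0.2313 0.2274] [-90.    0.   -0.8] open 0.0349 F [-0.8  0.2 -1.2]
shift [ 0.06 12.34 -0.24] turn [-0.   0.2 -0. ] dist cm 12.3
```

View pics/w9.png

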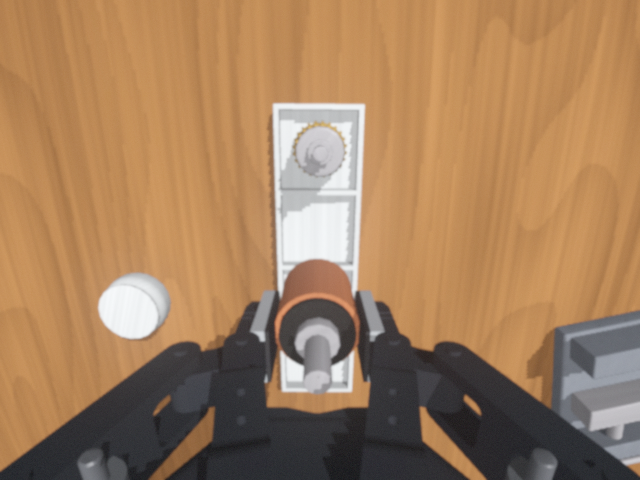

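Call:
{"api": "arm_command", "payload": {"rows": [0,0.6,-0.1,0,0,0,-1,0,1.8,-0.2,0,0,0,-1,0,3.5,-0.2,0,0,0,-1,0,5.3,-0.2,0,0,0,-1,0,7.1,-0.2,0,0,0,-1,0,8.9,-0.2,0,0,0,-1,0,10.4,-0.2,0,0,0,-1,0,11.4,-0.2,0,0,0,-1,0,12,-0.2,0,0,0,-1,0,12.3,-0.2,0,0,0,-1,0,12.5,-0.2,0,0,0,-1,0,12.6,-0.2,0,0,0,-1]}}

```text
time: 17.37
ee_pos: [0.5396, 0.2262, 0.1018]
tcp_rot: [-90.0, -0.0, -1.0]
wrist_force: [0.6, 0.4, -0.7]
opening: 0.0348
```

Run:
```python
from h import *
go(.5397,.229,.0986,-1)
```

```text
t 17.3667 pos [0.5396 0.2262 0.1018] [-90.  -0.  -1.] open 0.0348 F [ 0.6  0.4 -0.7]
shift [0.   0.32 0.28] turn [-0.  0.  0.] dist cm 0.4
```

Call:
{"api": "arm_command", "payload": {"rows": [0,0.05,0.1,0,0,0,-1,0,0.1,0.2,0,0,0,-1,0,0.2,0.3,0,0,0,-1,0,0.25,0.3,0,0,0,-1,0,0.3,0.3,0,0,0,-1,0,0.35,0.3,0,0,0,-1,0,0.35,0.3,0,0,0,-1]}}

```text
time: 17.95
ee_pos: [0.5395, 0.2295, 0.0986]
tcp_rot: [-90.0, -0.0, -0.9]
wrist_force: [-2.0, 0.6, 4.7]
opening: 0.0345
```

Run:
```python
from h import *
go(.5397,.229,.0986,-1)
```

```text
t 17.95 pos [0.5395 0.2295 0.0986] [-90.   -0.   -0.9] open 0.0345 F [-2.   0.6  4.7]
shift [ 0.03 -0.   -0.05] turn [-0.   0.1  0. ] dist cm 0.1
```

Touched down. Release.

Call:
{"api": "arm_command", "payload": {"rows": [0,0,0,0,0,0,-0.3,0,0,0,0,0,0,-0.2,0,0,0,0,0,0,-0.15,0,0,0,0,0,0,-0.1,0,0,0,0,0,0,0,0,0,0,0,0,0,0.2,0,0,0,0,0,0,0.5,0,0,0,0,0,0,1,0,0,0,0,0,0,1,0,0,0,0,0,0,1]}}

```text
time: 18.78
ee_pos: [0.5394, 0.2293, 0.0978]
tcp_rot: [-90.0, 0.0, -1.0]
wrist_force: [0.2, -0.1, -0.3]
opening: 0.0851
```

Run:
```python
from h import *
c=imaging.camera("wrist");cv2.imwrite("pics/w10.png",c["pixels"])
go(.52,-.166,.228,-15)
```

```text
t 18.8333 pos [0.5394 0.2293 0.0979] [-90.  -0.  -1.] open 0.0856 F [-0.3 -0.7 -0.3]
shift [ -1.28 -13.01 -39.56] turn [-0. 14.  0.] dist cm 41.7
```

View pics/w10.png

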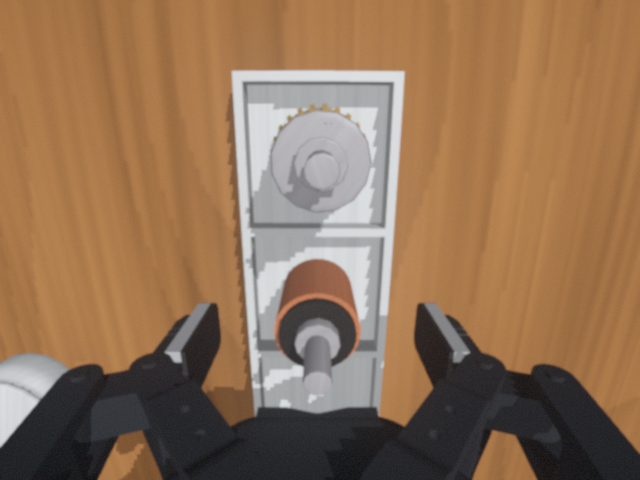

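Both stand well. On to the hole saw.

Call:
{"api": "arm_command", "payload": {"rows": [0,-1,0,0,0,0,1,0,-3,0,0,0,0,1,0,-6,0,0,0,0,1,0,-9,0,0,0,0,1,0,-12,-1,0,0.3,0,1,-0.1,-13,-3,0,1,0,1,-0.2,-13,-6,0,2,0,1,-0.3,-13,-9.5,0,3.3,0,1,-0.4,-13,-13,0,4.6,0,1,-0.6,-13,-17,0,6,0,1,-0.7,-13,-21,0,7.4,0,1,-0.8,-13,-25,0,8.8,0,1]}}

```text
time: 19.83
ee_pos: [0.5268, -0.0222, 0.229]
tcp_rot: [-90.0, -0.1, -9.8]
wrist_force: [0.5, -0.1, 0.4]
opening: 0.0856
```

Run:
```python
from h import *
go(.52,-.166,.228,-15)
```

```text
t 19.8333 pos [ 0.5268 -0.0222  0.229 ] [-90.   -0.1  -9.8] open 0.0856 F [ 0.5 -0.1  0.4]
shift [  1.78   0.1  -14.29] turn [-0.   5.2  0.1] dist cm 14.4
```

Call:
{"api": "arm_command", "payload": {"rows": [0.4,0,-3.5,0,1.2,0,1,0.9,0,-7,0,2.5,0,1,1.3,0,-10.5,0,3.8,0,1,1.6,0,-13,0,4.8,0,1,1.8,0,-14.2,0,5.2,0,1,1.8,0,-14.3,0,5.2,0,1,1.8,0,-14.3,0,5.2,0,1]}}

```text
time: 20.42
ee_pos: [0.5207, -0.1646, 0.2283]
tcp_rot: [-90.0, -0.0, -15.0]
wrist_force: [-1.1, 0.6, 0.3]
opening: 0.0855
```

Run:
```python
from h import *
go(.52,-.166,.108,-15)
```

```text
t 20.4167 pos [ 0.5207 -0.1646  0.2283] [-90.  -0. -15.] open 0.0855 F [-1.1  0.6  0.3]
shift [-0.04 12.03 -0.16] turn [-0. -0.  0.] dist cm 12.0
```

Call:
{"api": "arm_command", "payload": {"rows": [0,2,-0.1,0,0,0,1,0,5,-0.1,0,0,0,1,0,8,-0.1,0,0,0,1,0,10,-0.1,0,0,0,1,0,11.5,-0.1,0,0,0,1,0,12,-0.1,0,0,0,1,0,12,-0.1,0,0,0,1,0,12,-0.1,0,0,0,0.6,0,12,-0.1,0,0,0,0.4,0,12,-0.1,0,0,0,0.2,0,12,-0.1,0,0,0,0.1,0,12,-0.1,0,0,0,-0.1]}}

```text
time: 21.42
ee_pos: [0.5209, -0.1655, 0.1091]
tcp_rot: [-90.0, -0.1, -15.0]
wrist_force: [-1.1, 0.6, 5.8]
opening: 0.0444
```

Call:
{"api": "arm_command", "payload": {"rows": [0,0,0,0,0,0,-0.4,0,0,0,0,0,0,-1,0,0,0,0,0,0,-1,0,0,0,0,0,0,-1,0,0,0,0,0,0,-1], "force": 40}}

```text
time: 21.83
ee_pos: [0.5209, -0.1655, 0.1091]
tcp_rot: [-90.0, -0.1, -15.0]
wrist_force: [-1.6, 2.2, 4.7]
opening: 0.0449
```

Run:
```python
from h import *
c=imaging.camera("wrist");cv2.imwrite("pics/w11.png",c["pixels"])
go(.5383,.161,.228,-1)
```

```text
t 21.8833 pos [ 0.5209 -0.1656  0.1092] [-90.   -0.1 -15. ] open 0.0447 F [-1.7  1.1  5.6]
shift [ -6.73 -11.89  32.  ] turn [ -0.  -14.    0.1] dist cm 34.8
```

View pics/w11.png

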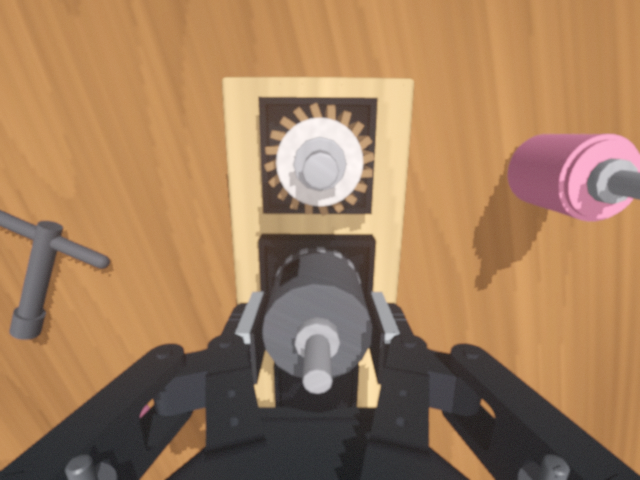

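Call:
{"api": "arm_command", "payload": {"rows": [0,-0.3,0,0,0,0,-1,0,-1,0,0,0,0,-1,0,-2.3,0,0,0,0,-1,0,-4,0,0,0,0,-1,0,-6,0,0,0,0,-1,0,-8,0,0,0,0,-1,0,-10,0,0,0,0,-1,-0.1,-11.3,0.6,0,-0.2,0,-1,-0.5,-12,2.2,0,-0.9,0,-1,-1,-12,4.6,0,-2,0,-1,-1.6,-12,7.6,0,-3.3,0,-1,-2.2,-12,10.6,0,-4.6,0,-1]}}

```text
time: 22.88
ee_pos: [0.5265, -0.0563, 0.2282]
tcp_rot: [-90.0, -0.0, -10.4]
wrist_force: [1.3, -0.5, -0.9]
opening: 0.045
```

Run:
```python
from h import *
go(.5383,.161,.2286,-1)
```

```text
t 22.8833 pos [ 0.5265 -0.0563  0.2282] [-90.   -0.  -10.4] open 0.045 F [ 1.3 -0.5 -0.9]
shift [-2.74 -0.04 21.58] turn [-0.  -9.4  0. ] dist cm 21.8
```

Call:
{"api": "arm_command", "payload": {"rows": [-0.4,0,2.8,0,-1.2,0,-1,-0.7,0,5.6,0,-2.4,0,-1,-1.1,0,8.4,0,-3.6,0,-1,-1.4,0,11.2,0,-4.8,0,-1,-1.8,0,14,0,-6,0,-1,-2.1,0,16.8,0,-7.2,0,-1,-2.4,0,19.2,0,-8.3,0,-1,-2.6,0,20.7,0,-9,0,-1,-2.7,0,21.4,0,-9.4,0,-1,-2.7,0,21.5,0,-9.4,0,-1,-2.7,0,21.5,0,-9.4,0,-1]}}

```text
time: 23.8
ee_pos: [0.5386, 0.1589, 0.2278]
tcp_rot: [-90.0, 0.0, -0.9]
wrist_force: [1.0, -0.7, -1.4]
opening: 0.0447
```

Run:
```python
from h import *
c=imaging.camera("wrist");cv2.imwrite("pics/w12.png",c["pixels"])
go(.5383,.161,.1022,-1)
```

```text
t 23.85 pos [0.5386 0.1585 0.2278] [-90.   0.  -1.] open 0.0448 F [ 0.6 -0.4 -1.6]
shift [-0.03 12.56  0.26] turn [ 0.  0. -0.] dist cm 12.6
```

View pics/w12.png

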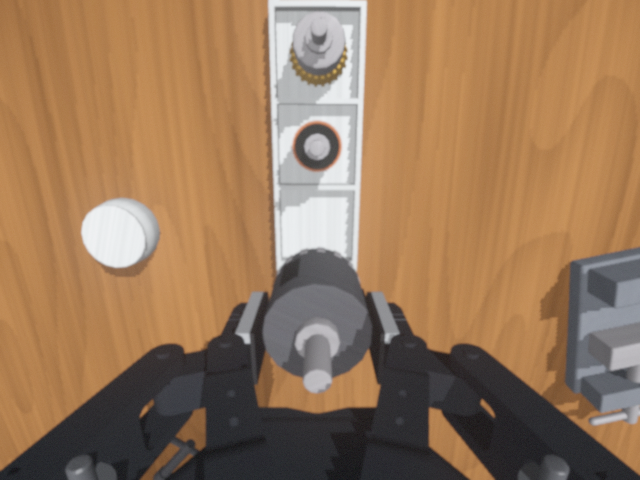

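Call:
{"api": "arm_command", "payload": {"rows": [0,0.6,0.1,0,0,0,-1,0,1.8,0.2,0,0,0,-1,0,3.5,0.2,0,0,0,-1,0,5.3,0.2,0,0,0,-1,0,7.1,0.2,0,0,0,-1,0,8.9,0.2,0,0,0,-1,0,10.4,0.2,0,0,0,-1,0,11.4,0.2,0,0,0,-1,0,12,0.2,0,0,0,-1,0,12.3,0.2,0,0,0,-1,0,12.4,0.2,0,0,0,-1,0,12.4,0.2,0,0,0,-1]}}

```text
time: 24.85
ee_pos: [0.539, 0.161, 0.1043]
tcp_rot: [-90.0, -0.0, -1.0]
wrist_force: [-0.1, -0.8, -0.7]
opening: 0.0444
```

Run:
```python
from h import *
go(.5383,.161,.0991,-1)
```

```text
t 24.85 pos [0.539  0.161  0.1043] [-90.  -0.  -1.] open 0.0444 F [-0.1 -0.8 -0.7]
shift [-0.07  0.52  0.  ] turn [-0.  0.  0.] dist cm 0.5
```

Call:
{"api": "arm_command", "payload": {"rows": [0,0.1,0,0,0,0,-1,0,0.2,0,0,0,0,-1,0,0.3,0,0,0,0,-1,0,0.35,0,0,0,0,-1,0,0.4,0,0,0,0,-1,0,0.45,0,0,0,0,-1,0,0.5,0,0,0,0,-1,0,0.55,0,0,0,0,-1,0,0.55,0,0,0,0,-1]}}

```text
time: 25.6
ee_pos: [0.5387, 0.161, 0.0992]
tcp_rot: [-90.0, -0.0, -1.0]
wrist_force: [-3.5, -0.6, 4.9]
opening: 0.0448
```

Run:
```python
from h import *
go(.5383,.161,.0991,-1)
```

```text
t 25.6 pos [0.5387 0.161  0.0992] [-90.  -0.  -1.] open 0.0448 F [-3.5 -0.6  4.9]
shift [-0.04  0.01 -0.  ] turn [-0.  0.  0.] dist cm 0.0
```

Call:
{"api": "arm_command", "payload": {"rows": [0,0,0,0,0,0,-0.1,0,0,0,0,0,0,0.05,0,0,0,0,0,0,0.1,0,0,0,0,0,0,0.15,0,0,0,0,0,0,0.2,0,0,0,0,0,0,0.4,0,0,0,0,0,0,0.7,0,0,0,0,0,0,1,0,0,0,0,0,0,1,0,0,0,0,0,0,1]}}

```text
time: 26.43
ee_pos: [0.5387, 0.161, 0.0983]
tcp_rot: [-90.0, 0.0, -1.0]
wrist_force: [-0.7, 0.4, -0.2]
opening: 0.0852
```

Run:
```python
from h import *
c=imaging.camera("wrist");cv2.imwrite("pics/w13.png",c["pixels"])
go(.5388,-.1,.228,-15)
```

```text
t 26.4833 pos [0.5387 0.161  0.0984] [-90.   0.  -1.] open 0.085 F [ 0.4  0.3 -0.8]
shift [  0.44 -12.96 -26.09] turn [ 0. 14. -0.] dist cm 29.1
```

View pics/w13.png

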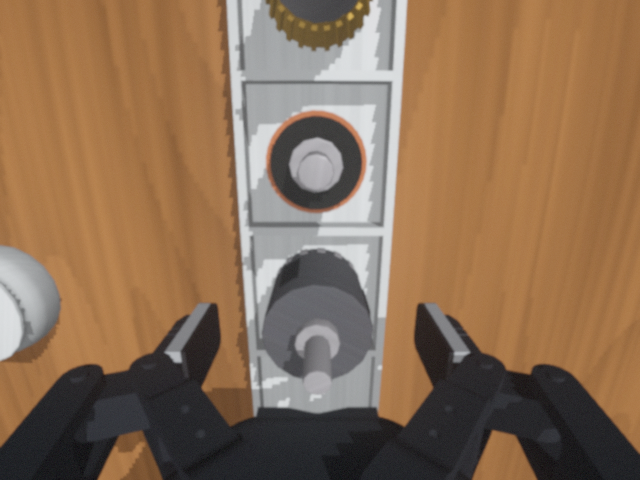

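Good. Last: the flap wheel.

Call:
{"api": "arm_command", "payload": {"rows": [0,-1,0,0,0,0,1,0,-3,0,0,0,0,1,0,-6,0,0,0,0,1,0,-9,0,0,0,0,1,0,-12,-1,0,0.5,0,1,0,-13,-3,0,1.6,0,1,0.1,-13,-6,0,3.2,0,1,0.2,-13,-9.5,0,5.1,0,1,0.2,-13,-13,0,7,0,1,0.3,-13,-16.5,0,8.9,0,1,0.3,-13,-20,0,10.7,0,1,0.4,-13,-23,0,12.4,0,1]}}

```text
time: 27.48
ee_pos: [0.5385, -0.0711, 0.2294]
tcp_rot: [-90.0, -0.1, -13.5]
wrist_force: [1.2, 0.4, -0.2]
opening: 0.0853
```

Call:
{"api": "arm_command", "payload": {"rows": [0.1,0,-1.8,0,1,0,1,0.5,0,-2.8,0,1.5,0,1,0.7,0,-3.1,0,1.6,0,1,0.7,0,-3.1,0,1.6,0,1,0.7,0,-3.1,0,1.6,0,1]}}

```text
time: 27.9
ee_pos: [0.5388, -0.1, 0.2285]
tcp_rot: [-90.0, -0.0, -14.9]
wrist_force: [-0.7, 0.5, 0.1]
opening: 0.0852
```

Run:
```python
from h import *
c=imaging.camera("wrist")
W=cloud(c);Z=W[...,2]
m=((Z>0.075)&(Z<.10)&(W[...,0]>.4)).astype(np.uint8)
k,l,s,ce=cv2.connectedComponentsWithStats(m)
for i in range(1,k):
    if s[i,4]>20: q=W[l==i];t=q[q[:,2]>.083];print(ce[i].round(),len(t),t.mean(0).round(4))
go(.5388,-.1,.108,-15)
```

```text
[317. 254.] 178 [ 0.5387 -0.0994  0.0866]
t 27.95 pos [ 0.5388 -0.0998  0.2285] [-90.    0.  -14.9] open 0.0855 F [-1.2  1.2  0.1]
shift [ 1.000e-02  1.205e+01 -2.000e-02] turn [-0.   0.1 -0. ] dist cm 12.0
```

Call:
{"api": "arm_command", "payload": {"rows": [0,2,0,0,0,0,1,0,5,0,0,0,0,1,0,8,0,0,0,0,1,0,10,0,0,0,0,1,0,11.6,0,0,0,0,1,0,12.2,0,0,0,0,1,0,12.2,0,0,0,0,1,0,12.2,0,0,0,0,0.6,0,12.2,0,0,0,0,0.3,0,12.2,0,0,0,0,0.1,0,12.2,0,0,0,0,0,0,12.2,0,0,0,0,-0.2]}}

```text
time: 28.95
ee_pos: [0.5391, -0.1009, 0.1076]
tcp_rot: [-90.0, -0.1, -15.0]
wrist_force: [0.2, 0.5, 3.2]
opening: 0.0387
```

Call:
{"api": "arm_command", "payload": {"rows": [0,0,0,0,0,0,-0.5,0,0,0,0,0,0,-1,0,0,0,0,0,0,-1,0,0,0,0,0,0,-1,0,0,0,0,0,0,-1], "force": 40}}

```text
time: 29.37
ee_pos: [0.5391, -0.1009, 0.1076]
tcp_rot: [-90.0, -0.1, -15.0]
wrist_force: [-0.7, 0.0, 7.4]
opening: 0.0385
```

Run:
```python
from h import *
c=imaging.camera("wrist");cv2.imwrite("pics/w14.png",c["pixels"])
go(.537,.093,.228,-1)
```

```text
t 29.4167 pos [ 0.5391 -0.1009  0.1076] [-90.   -0.1 -15. ] open 0.0387 F [-1.4  0.6  6.9]
shift [ -5.18 -12.04  18.69] turn [ -0.  -14.    0.1] dist cm 22.8
```

View pics/w14.png

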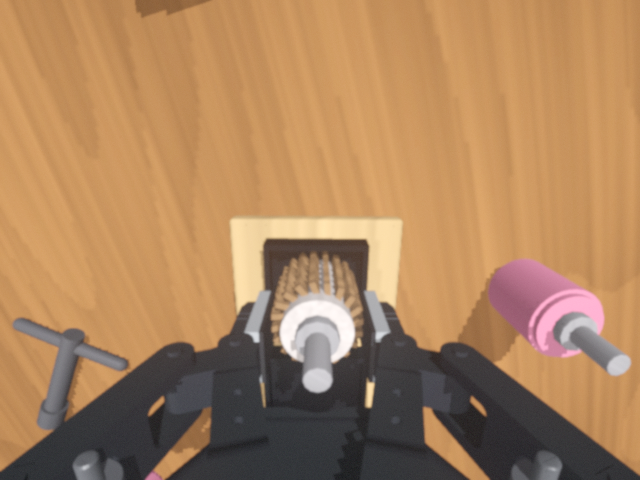

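Call:
{"api": "arm_command", "payload": {"rows": [0,-0.3,0,0,0,0,-1,0,-1,0,0,0,0,-1,0,-2.3,0,0,0,0,-1,0,-4,0,0,0,0,-1,0,-6,0,0,0,0,-1,0,-8,0,0,0,0,-1,0,-10,0,0,0,0,-1,-0.2,-11.3,0.6,0,-0.4,0,-1,-0.6,-12,2.2,0,-1.6,0,-1,-1.2,-12,4.4,0,-3.3,0,-1,-1.9,-12,7,0,-5.2,0,-1,-2.6,-12,9.5,0,-7,0,-1]}}

```text
time: 30.42
ee_pos: [0.5377, -0.0011, 0.2267]
tcp_rot: [-90.0, -0.0, -7.9]
wrist_force: [0.6, -0.0, -1.5]
opening: 0.0386
```

Run:
```python
from h import *
go(.537,.093,.228,-1)
```

```text
t 30.4167 pos [ 0.5377 -0.0011  0.2267] [-90.   -0.   -7.9] open 0.0386 F [ 0.6 -0.  -1.5]
shift [-1.36 -0.13  9.32] turn [-0.  -6.9  0. ] dist cm 9.4
```

Call:
{"api": "arm_command", "payload": {"rows": [-0.3,0,2.2,0,-1.7,0,-1,-0.6,0,4.4,0,-3.3,0,-1,-0.9,0,6.4,0,-4.8,0,-1,-1.2,0,8,0,-6,0,-1,-1.3,0,9,0,-6.7,0,-1,-1.4,0,9.3,0,-6.9,0,-1,-1.4,0,9.3,0,-6.9,0,-1,-1.4,0,9.3,0,-6.9,0,-1]}}

```text
time: 31.08
ee_pos: [0.5369, 0.0913, 0.2264]
tcp_rot: [-90.0, 0.0, -1.1]
wrist_force: [-0.3, -0.0, -1.8]
opening: 0.0385
```

Run:
```python
from h import *
c=imaging.camera("wrist");cv2.imwrite("pics/w15.png",c["pixels"])
go(.537,.093,.1016,-1)
```

```text
t 31.1333 pos [0.537  0.091  0.2264] [-90.    0.   -1.1] open 0.0386 F [ 0.2  0.3 -1.9]
shift [-0.   12.48  0.2 ] turn [ 0.  -0.1 -0. ] dist cm 12.5
```

View pics/w15.png

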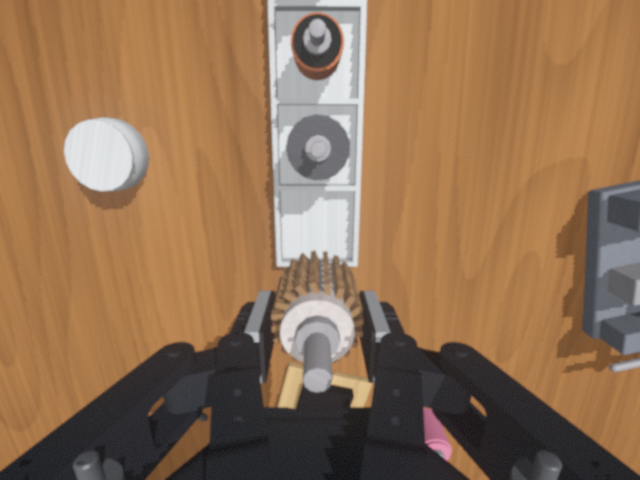

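Call:
{"api": "arm_command", "payload": {"rows": [0,0.6,0.1,0,0,0,-1,0,1.8,0.2,0,0,0,-1,0,3.5,0.2,0,0,0,-1,0,5.3,0.2,0,0,0,-1,0,7.1,0.2,0,0,0,-1,0,8.9,0.2,0,0,0,-1,0,10.4,0.2,0,0,0,-1,0,11.4,0.2,0,0,0,-1,0,12,0.2,0,0,0,-1,0,12.3,0.2,0,0,0,-1,0,12.4,0.2,0,0,0,-1,0,12.4,0.2,0,0,0,-1]}}

```text
time: 32.13
ee_pos: [0.5372, 0.0937, 0.1028]
tcp_rot: [-90.0, -0.0, -1.1]
wrist_force: [0.4, -0.6, -0.1]
opening: 0.0386
```

Run:
```python
from h import *
go(.537,.093,.0976,-1)
```

```text
t 32.1333 pos [0.5372 0.0937 0.1028] [-90.   -0.   -1.1] open 0.0386 F [ 0.4 -0.6 -0.1]
shift [-0.02  0.52 -0.07] turn [-0.  -0.1  0. ] dist cm 0.5
```

Call:
{"api": "arm_command", "payload": {"rows": [0,0.1,0,0,0,0,-1,0,0.2,0,0,0,0,-1,0,0.3,0,0,0,0,-1,0,0.35,0,0,0,0,-1,0,0.4,0,0,0,0,-1,0,0.45,0,0,0,0,-1,0,0.5,0,0,0,0,-1,0,0.55,0,0,0,0,-1,0,0.55,0,0,0,0,-1]}}

```text
time: 32.88
ee_pos: [0.537, 0.0937, 0.0977]
tcp_rot: [-90.0, -0.0, -1.1]
wrist_force: [-3.0, -1.6, 6.5]
opening: 0.0385
```

Run:
```python
from h import *
go(.537,.093,.0976,-1)
```

```text
t 32.8833 pos [0.537  0.0937 0.0977] [-90.   -0.   -1.1] open 0.0385 F [-3.  -1.6  6.5]
shift [-0.    0.01 -0.07] turn [-0.  -0.1  0. ] dist cm 0.1
```

Call:
{"api": "arm_command", "payload": {"rows": [0,0,0,0,0,0,-0.2,0,0,0,0,0,0,-0.1,0,0,0,0,0,0,-0.05,0,0,0,0,0,0,0,0,0,0,0,0,0,0.1,0,0,0,0,0,0,0.3,0,0,0,0,0,0,0.6,0,0,0,0,0,0,1,0,0,0,0,0,0,1,0,0,0,0,0,0,1]}}

```text
time: 33.72
ee_pos: [0.537, 0.0937, 0.0969]
tcp_rot: [-90.0, 0.0, -1.1]
wrist_force: [0.2, 0.1, -0.3]
opening: 0.0851
```

Call:
{"api": "arm_command", "payload": {"rows": [0,-1,0,0,0,0,1,0,-3,0,0,0,0,1,0,-5.5,0,0,0,0,1,0,-8,0,0,0,0,1,0,-11,0,0,0,0,1,0,-13,0,0,0,0,1,-2,-15,-1,0,0,0,1,-4.5,-17,-3,0,0,0,1,-7.5,-18,-5,0,0,0,1,-10,-18,-7,0,0,0,1,-11.5,-18,-8,0,0,0,1,-12,-18,-8,0,0,0,1]}}

```text
time: 34.72
ee_pos: [0.4137, 0.0146, 0.2785]
tcp_rot: [-90.0, -0.1, -1.1]
wrist_force: [-0.0, 0.4, -0.5]
opening: 0.0853
```

Run:
```python
from h import *
ty=np.deg2rad(-1.1);R=np.array([[np.cos(ty),-np.sin(ty)],[np.sin(ty),np.cos(ty)]])
for n in("top","side"):
    c=imaging.camera(n);W=cloud(c);Z=W[...,2];cv2.imwrite(f"pics/{n}F.png",c["pixels"])
    off=.0008 if n=="top" else -.0005
    m=((Z-off>.065)&(Z<.09)&(W[...,1]>.04)&(W[...,1]<.36)&(W[...,0]>.49)&(W[...,0]<.6)).astype(np.uint8)
    k,l,s,ce=cv2.connectedComponentsWithStats(m)
    for i in range(1,k):
        if s[i,4]>10: q=W[l==i];t=q[q[:,2]-off>.072];print(n,ce[i].round(),t.mean(0).round(4),"tray frame",(R.T@(t.mean(0)[:2]-[.539,.195])).round(4),"zmax",(q[:,2].max()-off).round(4))
    for t in("chuck_key","screw_tin"):print(t,[(np.round(d["location"]).tolist(),round(d["conf"],2)) for d in models.spot_point(t,n)[:2]])
```

```text
top [232. 234.] [0.539  0.1615 0.0775] tray frame [ 0.0006 -0.0335] zmax 0.0807
top [195. 237.] [0.5397 0.2293 0.077 ] tray frame [0.     0.0343] zmax 0.0799
top [158. 239.] [0.5419 0.2983 0.0774] tray frame [0.0009 0.1033] zmax 0.0812
chuck_key [([388.0, 317.0], 0.5)]
screw_tin [([243.0, 332.0], 0.92)]
side [301. 184.] [0.5367 0.1578 0.0754] tray frame [-0.0016 -0.0373] zmax 0.0792
side [313. 203.] [0.5356 0.0929 0.0754] tray frame [-0.0014 -0.1021] zmax 0.0785
chuck_key [([276.0, 333.0], 0.78)]
screw_tin [([230.0, 226.0], 0.86), ([295.0, 174.0], 0.46)]
```

View pics/sideF.png

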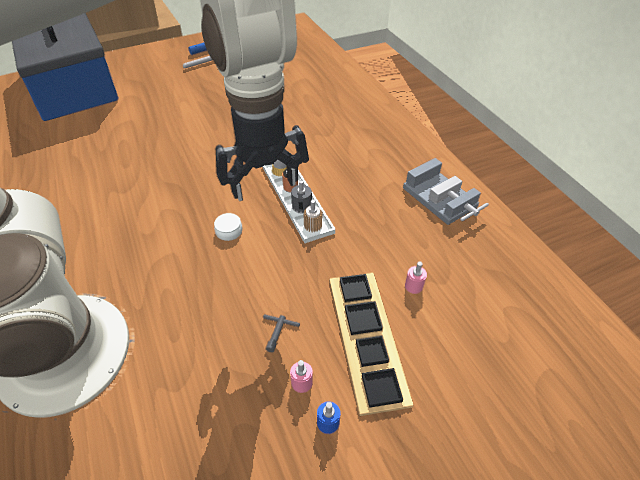

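View pics/topF.png

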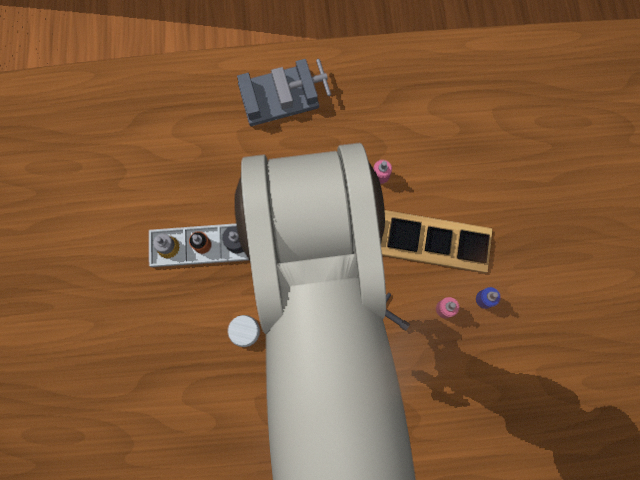

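```bash
python3 -c "
from workcell import bot
print(bot.job_done())"
```

```text
the job is handed in; nothing more can be done
None
```

All four attachments are in the tray in mirrored order, from left to right: wire brush, sanding drum, hole saw, flap wheel. I gripped each across the body, lowered it until the wrist force showed contact, and released it with the arm still. I handed the job in at about 35 s.

**Position:** the last top and side pictures put every shank within about 4 mm of its pocket centre. The two cameras differ by 2 to 4 mm for the hole saw, the only piece both could measure. In the last pictures the wire brush and sanding drum were measured only from the top and the flap wheel only from the side, because the arm hid the rest.

**Height and uprightness:** shank tops read about 75 to 78 mm, which fits feet on the pocket floor. All four look upright in the pictures.

**Bystanders:** the tin shows at the same place as at the start in both cameras. The chuck key does in the side view, but the arm partly covered it from above, where the network had also missed it at the start. The look-alikes were not touched.

No check failed.

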